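Lock a cabinet leg into its mount

ROBOT

A 6-joint arm with a two-finger parallel gripper is mounted at the origin on the work surface. World frame = base frame: x ahead of the robot, y to its left, z up, the work surface at z = 0. Lengths are in m, angles in rad, forces in N, time in s.
With the tool pointing down it reaches from about 0.375 to 0.9 m from the base axis. Payload 3.1 kg.
Tool frame: the origin (TCP) lies between the finger pads; the fingertips stand 19 mm ahead of it and the grasp point (between the pads) is the TCP; z points along the fingers, y is the direction in which the jaws open and shut (so a half turn about z gives the same grasp; the last joint's range is limited). The gripper opens to 87 mm and grips with 3 to 60 N. Pads are 19 mm wide; open, the fingers measure 117 mm over their backs; the gripper's body (75 mm by 190 mm) begins 51 mm behind the grasp point.
Start: joints at [1.099, 0.527, 1.433, -0, 1.181, -0.178], TCP at [0.18, 0.598, 0.242] pointing down, gripper open.
Joint ranges: [-3.08, 3.08], [-0.75, 2.2], [0.22, 2.44], [-1.43, 4.57], [0, 2.65], [-2.85, 2.85]. Speed limits (rad/s): [2.79, 2.79, 3.14, 3.14, 3.14, 3.14].

INTERFACE

Orientations are given as a unit quaternion [x, y, z, w].
In Python, from rig import robot gives the robot as it stands.
- The arm moves only by the tool apply_moves, never from a script. Its argument "series" is a list of rows, each a list of 7 numbers: the shift along the tool's x, y, z in cm, then the turn, a rotation vector about the tool's x, y, z in degrees, then the opening, from 0 (shut) to 1 (fully open). In form: [[dx, dy, dz, rx, ry, rz, grip], ...]. A call has 1 to 5 rows; each row is the pose to reach, as a shift and turn from the pose commanded when the call began, along the tool's axes at that moment; what a row does not reach only later rows make up. A row lasts 1/12 s, in which the tool goes at most 41.7 mm and 7.16 degrees, less where a joint would pass 70% of its speed; a pose out of reach is approached as far as the arm can. A call with a gripper value outside its range is refused whole. The fingers move at their own pace and stop on an object; "newtons" is the grip in N (left out, the last holds). Time passes only in rows, so rows that repeat a pose let the fingers close. It gives the time, the measured TCP pose, the force and the opening at its end, in the units of the state.
- robot.get_obs(): the state, without advancing time (a new reading comes with each control period).
- robot.camera(name): name is "scene" or "top"; returns the picture (400x640x3 uint8, red, green, blue); there is no depth.
- robot.camera_params(name): a dict with "mtx" (3x3 intrinsics, pixels), "D" ([k1, k2, p1, p2, k3] as OpenCV has them; the pictures are not rectified), "origin" and "rotation" of the camera in the world. Camera axes: x right, y down, z forward; pixel columns grow to the right and rows downward; lengths in m; the calibration is good to about 2 mm. A picture is of the moment at which its call begins. camera_params takes no time and is no camera call.
- robot.hand_in(): hands the job in, once; it reports no verdict.
The state is a dict: "time": time; "q": joint angles; "joint_velocities": joint speeds; "joint_torque": joint torques, N m; "position": TCP position; "tool_rot": TCP orientation; "ft_force": force on the tool from outside, world axes, zero at the start; "moment": the same for the moment, N m; "grip_width": finger opening in m.
Only numpy, scipy, OpenCV 4.12 (cv2) and the standard library are available. Lean on these libraries where they do the work, as an engineer would, in place of code of your own. Each camera call takes 0.05 s, during which the arm holds its last target. There are 200 camera calls.

TASK

Lift the cabinet leg out of the wooden rack, pass its T-shaped lower end down through the slot of the leg mount, push it down against the spring, turn it a quarter turn and let it rise so that it is locked upright in the mount, then let go. Feel for the slot with light pressure: never push on the mount with more than about 30 N, and do not disturb the other things on the panel.

Things in the scene. Friction and masses are not known exactly. Their poses are not given: they have to be found in the camera images.
- leg_mid (a point): Cabinet leg, 112 mm tall, about 140 g, upright, T-head down in the rack's slot. Aluminium bar 36 (leg x) x 24 mm (leg y), 29 to 112 mm above its lowest face (top 7 mm: black cap); grip it on the 24 or 36 mm sides. Below it a black flange 48 (x) x 32 (y) mm, at 24 to 29 mm. This point: on the leg's axis, 70 mm above its lowest face. z up; a half turn about z leaves the leg the same.
- leg_head (a point): Centre of the lowest face of the same leg's steel T-head, 70 mm below leg_mid, same axes. The T-head is a bar 34 mm long (along leg x, as the leg's wide side), 10 mm wide (leg y) and 8 mm thick, at 0 to 8 mm; above it a round neck of 9 mm diameter, at 8 to 24 mm, up to the flange.
- mount: Grey plastic leg mount fixed on the white panel, 64 (x) x 128 mm (y), hollow, 34 mm high with its steel shoe; origin at the centre of its underside, z up. It takes at most 30 N of contact force. Inside, a sprung pressure plate with its face 23 mm above the origin pushes up with 5 N when first touched and 0.6 N more per mm (travel 13 mm), plus 0.15 N per mm/s.
- mount_top (a point): Centre of the mount's top face, 34 mm up, axes as the mount. The top is a flat 4 mm steel shoe with one through slot, 37 mm long (mount x) and 13 mm wide (mount y), at the shoe's middle. The shoe, and so the slot, sits -15 to +15 mm along mount y from this point; where is not measured and must be seen or felt. Along x the slot is centred. The shoe slips only above 15 N sideways.
- mount_seat (a point): Mount's centre, 22 mm up: height of the T-head's lowest face when locked. Under the shoe four lugs, 5 mm deep, leave a seat 14.6 mm wide across the slot's middle, along mount y. To lock: push the lowest face below 17 mm above the mount's underside (14 is good; at 10 the flange meets the shoe), turn 90 degrees either way, let up; the spring lifts the head into the seat.
- rack: Wooden block, 90 (x) x 110 (y) x 40 mm high, fixed on the panel, origin at the centre of its underside. In its middle a slot of 40 (x) x 16 (y) mm, 32 mm deep, in which the leg hangs by its flange (leg x along rack x); lift the leg straight up at least 30 mm to clear it.
- screwdriver: Bystander: screwdriver about 200 mm long, lying flat between rack and mount; leave alone.
- glue: Bystander: white glue bottle, 48 mm diameter, 110 mm tall, origin at its underside; leave alone.
- dowels: Bystander: jar of dowels, 60 mm diameter, 65 mm tall, origin at its underside; leave alone.
- bracket: Bystander: steel angle bracket, 50 x 40 mm, 50 mm tall, origin at its underside; leave alone.
There are look-alikes about, which are no part of the job. Leave any pink or turquoise look-alike of the part that bears leg_mid alone.

How it is judged:
On the way, in this order (a step that is already met when the one before it is completed fails the run):
1. the T-head is down through the slot, its bar along the slot (x of leg_head in the frame of mount between -0.012 and 0.012 m and y of leg_head in the frame of mount between -0.02 and 0.02 m and z of leg_head in the frame of mount below 0.0215 m and angle between the x axis of leg_head and the x axis of mount, either way round below 0.25 rad), for 0.05 s.
2. the T-head, pushed down, is turned across the slot (x of leg_head in the frame of mount between -0.012 and 0.012 m and y of leg_head in the frame of mount between -0.02 and 0.02 m and z of leg_head in the frame of mount below 0.022 m and angle between the x axis of leg_head and the y axis of mount, either way round below 0.25 rad), for 0.05 s.
At the end, for the whole second after the job is handed in: The leg stands still in the mount, upright within about 5 degrees, its T-head under the shoe, across the slot (along mount y) within 10 degrees, risen into its seat: lowest face 19.5 to 24 mm above the mount's underside, within 12 mm (x) and 20 mm (y) of the mount's centre (x of leg_head in the frame of mount between -0.012 and 0.012 m and y of leg_head in the frame of mount between -0.02 and 0.02 m and z of leg_head in the frame of mount between 0.0195 and 0.024 m and angle between the x axis of leg_head and the y axis of mount, either way round below 0.17 rad and angle between leg_mid's own z axis and vertical below 0.09 rad and linear speed of leg below 0.02 m/s); the robot touches nothing.
It fails at once if the mount is pushed with more than 30 N by the leg (contact force between leg and mount above 30 N).
It fails at once if the robot itself pushes the mount with more than 30 N (contact force between any of the fingers, the arm and mount above 30 N).
It fails at once if a bystander is moved by more than 20 mm (distance of any of screwdriver, glue, dowels, bracket from where it was at the start of the episode above 0.02 m).
It also fails if it takes over 72 s, if anything falls off the work surface, if the arm or the gripper's body presses on something with over 40 N, if the wrist force passes 120 N, or if a joint passes its speed limit or range.

## Working session

There is one attempt and no reset: what is moved stays moved. The work goes in short steps, Python scripts to look and compute and a tool call to move; the robot and the scene stay as the last step left them, time stands still between calls to the robot, and variables do not carry over. Pictures are saved under pics/ and viewed, about 8 in all and at most 12, crops included, and the job is handed in when it is done.

Besides the shell and the picture viewer there is one more tool, called after ">>>" by a JSON object that holds its "api" and its "payload". apply_moves: Moves the arm, as the interface text tells. Its arguments: {"type":"object","properties":{"series":{"type":"array"},"newtons":{"type":"number"}},"required":["series"]}

```bash
mkdir -p pics; ls; python3 - <<'E'
from rig import robot
import cv2
for n in("scene","top"):
    cv2.imwrite(f"pics/{n}0.png",robot.camera(n)[:,:,::-1]); p=robot.camera_params(n); print(n,p)
print(robot.get_obs())
E
```

```text
pics
scene {'mtx': array([[405.2926091 ,   0.        , 320.57307459],
       [  0.        , 405.2926091 , 201.24954965],
       [  0.        ,   0.        ,   1.        ]]), 'D': array([-0.08946382,  0.        ,  0.        ,  0.        ,  0.        ]), 'origin': array([ 1.28992788, -0.19299698,  0.57919536]), 'rotation': array([ 0.70076741,  0.53751636, -0.29182994, -0.36720087])}
top {'mtx': array([[470.52093029,   0.        , 318.3410346 ],
       [  0.        , 470.52093029, 196.12805973],
       [  0.        ,   0.        ,   1.        ]]), 'D': array([-0.08854992,  0.        ,  0.        ,  0.        ,  0.        ]), 'origin': array([0.41092593, 0.00306429, 1.0561678 ]), 'rotation': array([-0.69604708,  0.71305137, -0.06815844,  0.04930139])}
{'time': 0.1, 'q': array([ 1.09950793e+00,  5.28403964e-01,  1.43376960e+00,  2.49125097e-05,
        1.18139357e+00, -1.78503114e-01]), 'joint_velocities': array([-0.00105595, -0.00118692, -0.00169107,  0.00123056,  0.0002389 ,
       -0.0011059 ]), 'joint_torque': array([-5.42971175e-04, -4.40984738e+01, -1.77149552e+01,  6.34460896e-02,
        5.34635433e-02, -3.65231199e-05]), 'position': array([0.18006943, 0.59785221, 0.240652  ]), 'tool_rot': array([ 1.45874935e-01,  9.89302547e-01, -9.31916286e-04, -3.26053883e-04]), 'ft_force': array([-0.03952895,  0.16572942,  0.97343568]), 'moment': array([-0.03838067,  0.02710929, -0.01826515]), 'grip_width': 0.08740297876792906}
```

View pics/scene0.png

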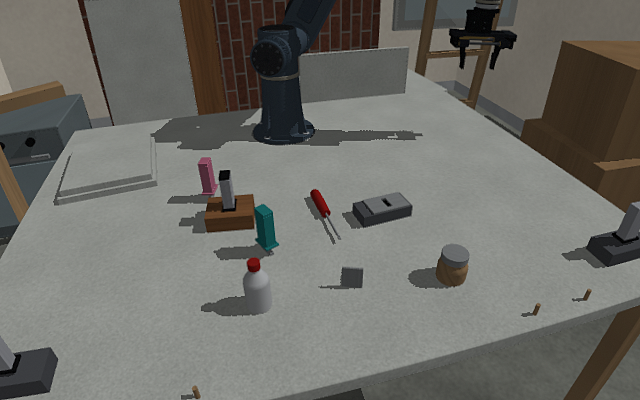

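View pics/top0.png

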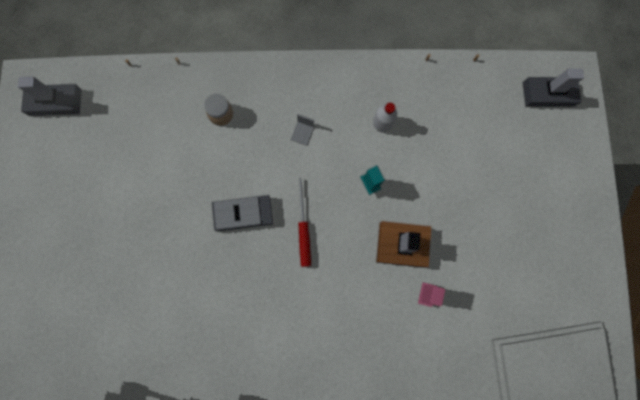

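The silver leg with a black cap stands in the wooden rack at scene (227,190), top (409,242). The look-alikes are pink at scene (207,175) and turquoise at scene (266,228). The silver one fits, because it is aluminium and hangs in the rack. The mount is at top (242,213) with a dark slot near (237,212). I'll confirm both in an enlarged crop.

```bash
cat > h.py <<'E'
import numpy as np,cv2
from scipy.spatial.transform import Rotation as R
from rig import robot
def ray(n,uv):
    p=robot.camera_params(n); q=cv2.undistortPoints(np.array(uv,float).reshape(-1,1,2),p["mtx"],p["D"]).reshape(-1,2)
    return p["origin"],R.from_quat(p["rotation"]).apply(np.c_[q,np.ones(len(q))])
def onz(n,uv,z):
    o,d=ray(n,uv); return o+d*((z-o[2])/d[:,2])[:,None]
def proj(n,X):
    p=robot.camera_params(n); r=R.from_quat(p["rotation"]).inv()
    return cv2.projectPoints(np.array(X,float).reshape(-1,1,3),r.as_rotvec(),-r.apply(p["origin"]),p["mtx"],p["D"])[0].reshape(-1,2)
def crop(im,x,y,w,h,s): return cv2.resize(im[y:y+h,x:x+w],None,fx=s,fy=s,interpolation=cv2.INTER_CUBIC)
E
python3 - <<'E'
from h import *
t=cv2.imread("pics/top0.png");s=cv2.imread("pics/scene0.png")
a=np.vstack([np.hstack([crop(t,200,180,80,60,5),crop(t,370,205,80,60,5)]),np.hstack([crop(s,345,180,80,60,5),crop(s,195,165,80,60,5)])])
cv2.imwrite("pics/c1.png",cv2.convertScaleAbs(a,alpha=1.3))
E
```

```text
(no output)
```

View pics/c1.png

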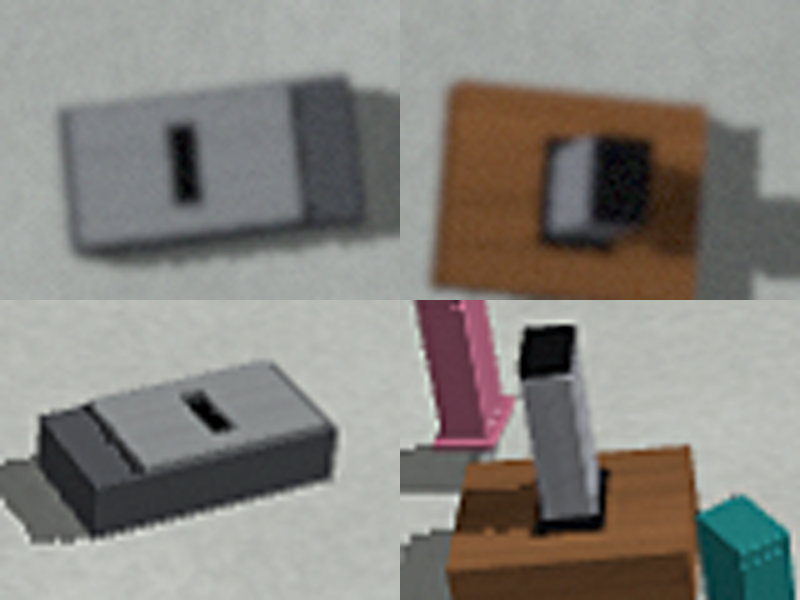

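The crop confirms it: a silver bar with a black cap in the wooden rack. The mount's slot centre is at crop (185,164), with the bar direction near vertical in the top image. Next I compute poses.

```bash
python3 - <<'E'
from h import *
np.set_printoptions(precision=4,suppress=True)
T=lambda P,x,y:(np.array(P,float)+.5)/5-.5+[x,y]
ang=lambda a,b:np.degrees(np.arctan2(*(b-a)[1::-1]))
s=onz("top",T([(168,125),(194,124),(203,202),(178,205)],200,180),.034);print("slot top",s,s.mean(0),ang(s[3],s[0]),ang(s[2],s[1]))
s=onz("scene",T([(182,98),(207,90),(235,125),(210,133)],345,180),.034);print("slot scene",s.mean(0),ang(s[3],s[0]),ang(s[2],s[1]))
m=onz("top",T([(60,110),(348,78),(365,222),(78,244)],200,180),.034);print("mount",m,m.mean(0),ang(m[1],m[0]),ang(m[2],m[3]),ang(m[3],m[0]))
r=onz("top",T([(53,80),(306,106),(32,287)],370,205),.04);print("rack",r,(r[1]+r[2])/2,ang(r[1],r[0]),ang(r[2],r[0]))
c=onz("top",T([(197,135),(252,140),(250,225),(193,225)],370,205),.128);print("cap",c,c.mean(0),ang(c[3],c[0]),ang(c[1],c[0]))
c=onz("scene",T([(124,27),(177,25),(172,72),(120,77)],195,165),.128);print("cap scene",c,c.mean(0))
# predicted outlines are checked later
E
```

```text
slot top [[0.5675 0.1607 0.034 ]
 [0.5677 0.1493 0.034 ]
 [0.5332 0.1453 0.034 ]
 [0.5321 0.1562 0.034 ]] [0.5501 0.1529 0.034 ] 7.186055349650618 6.5505532864635505
slot scene [0.5527 0.1533 0.034 ] -176.86797608631358 -177.52162338613093
mount [[0.5752 0.2083 0.034 ]
 [0.5867 0.0815 0.034 ]
 [0.5228 0.0747 0.034 ]
 [0.5159 0.1998 0.034 ]] [0.5502 0.1411 0.034 ] 95.17076882416646 93.15299684633949 8.109821361381279
rack [[ 0.5241 -0.16    0.04  ]
 [ 0.5098 -0.2712  0.04  ]
 [ 0.4347 -0.1468  0.04  ]] [ 0.4722 -0.209   0.04  ] 82.69434866797165 -8.407143982142824
cap [[ 0.4908 -0.2026  0.128 ]
 [ 0.4882 -0.2247  0.128 ]
 [ 0.4545 -0.2219  0.128 ]
 [ 0.4551 -0.1991  0.128 ]] [ 0.4722 -0.2121  0.128 ] -5.720774192011133 83.3121305578185
cap scene [[ 0.4567 -0.2208  0.128 ]
 [ 0.4618 -0.1971  0.128 ]
 [ 0.5036 -0.2022  0.128 ]
 [ 0.5015 -0.2247  0.128 ]] [ 0.4809 -0.2112  0.128 ]
```

```bash
cat >> h.py <<'E'
def to(x,y,z,yaw):  # tool-frame shift (cm) and turn (deg) to reach TCP xyz pointing down with tool y at yaw deg
    o=robot.get_obs(); r=R.from_quat(o["tool_rot"]); a=np.radians(yaw); yv=np.array([np.cos(a),np.sin(a),0]); zv=np.array([0,0,-1.])
    t=R.from_matrix(np.c_[np.cross(yv,zv),yv,zv])
    print(np.round(r.inv().apply(np.array([x,y,z])-o["position"])*100,2),np.round((r.inv()*t).as_rotvec(degrees=True),2),
      "F",np.round(o["ft_force"],1),"M",np.round(o["moment"],2),"t",round(o["time"],2))
E
python3 -c "
from h import *
to(.46,.2,.242,82.5)
to(.473,-.21,.242,82.5)"
```

```text
[-38.28 -30.01  -0.09] [-0.11 -0.03 -9.28] F [-0.   0.2  1. ] M [-0.04  0.03 -0.02] t 0.1
[-5.136e+01 -6.889e+01 -2.000e-02] [-0.11 -0.03 -9.28] F [-0.   0.2  1. ] M [-0.04  0.03 -0.02] t 0.1
```

>>> {"api": "apply_moves", "payload": {"series": [[-38.3, -30, 0, 0, 0, -9.3, 1], [-38.3, -30, 0, 0, 0, -9.3, 1], [-38.3, -30, 0, 0, 0, -9.3, 1], [-38.3, -30, 0, 0, 0, -9.3, 1], [-38.3, -30, 0, 0, 0, -9.3, 1]], "newtons": 30}}

```text
time: 0.52
position: [0.3001, 0.427, 0.2412]
tool_rot: [0.065, 0.998, -0.0, -0.0]
ft_force: [0.6, -0.1, 1.0]
grip_width: 0.087
```

```bash
python3 -c "
from h import *
print(robot.get_obs()['position'])
to(.473,-.21,.242,82.5)"
```

```text
[0.30014732 0.42699894 0.24119134]
[-2.537e+01 -6.093e+01 -5.000e-02] [-0.04 -0.03  0.08] F [ 0.6 -0.1  1. ] M [ 0.01 -0.07  0.02] t 0.52
```

>>> {"api": "apply_moves", "payload": {"series": [[-25.4, -60.9, 0, 0, 0, 0, 1], [-25.4, -60.9, 0, 0, 0, 0, 1], [-25.4, -60.9, 0, 0, 0, 0, 1], [-25.4, -60.9, 0, 0, 0, 0, 1], [-25.4, -60.9, 0, 0, 0, 0, 1]]}}

```text
time: 0.93
position: [0.3541, 0.2258, 0.2414]
tool_rot: [0.065, 0.998, -0.0, -0.0]
ft_force: [2.1, -0.3, 0.5]
grip_width: 0.0869
```

>>> {"api": "apply_moves", "payload": {"series": [[-17.5, -42, 0, 0, 0, 0, 1], [-17.5, -42, 0, 0, 0, 0, 1], [-17.5, -42, 0, 0, 0, 0, 1], [-17.5, -42, 0, 0, 0, 0, 1], [-17.5, -42, 0, 0, 0, 0, 1]]}}

```text
time: 1.35
position: [0.4086, 0.0246, 0.2415]
tool_rot: [0.065, 0.998, 0.0, -0.0]
ft_force: [0.4, 0.7, 0.3]
grip_width: 0.0867
```

```bash
python3 -c "
from h import *
print(robot.get_obs()['position'])
to(.473,-.21,.242,82.5)"
```

```text
[0.4085628  0.02462737 0.24151992]
[ -9.45 -22.42  -0.05] [ 0.01 -0.01  0.01] F [0.4 0.7 0.3] M [-0.   -0.    0.05] t 1.35
```

>>> {"api": "apply_moves", "payload": {"series": [[-9, -21.7, 0, 0, 0, 0, 1], [-9, -21.7, 0, 0, 0, 0, 1], [-9, -21.7, 0, 0, 0, 0, 1], [-9, -21.7, 0, 0, 0, 0, 1], [-9, -21.7, 0, 0, 0, 0, 1]]}}

```text
time: 1.77
position: [0.4626, -0.1766, 0.2413]
tool_rot: [0.066, 0.998, 0.0, -0.0]
ft_force: [0.3, -0.1, -0.2]
grip_width: 0.0868
```

>>> {"api": "apply_moves", "payload": {"series": [[-0.5, -1, 3, 0, 0, 0, 1], [-0.5, -1, 6, 0, 0, 0, 1], [-0.5, -1, 7, 0, 0, 0, 1], [-0.5, -1, 7, 0, 0, 0, 1]]}}

```text
time: 2.1
position: [0.4644, -0.1844, 0.1685]
tool_rot: [0.066, 0.998, 0.002, -0.003]
ft_force: [-0.5, -0.2, 0.8]
grip_width: 0.0869
```

```bash
python3 -c "
from h import *
print(robot.get_obs()['position'])
to(.4725,-.2105,.093,82.5)
a=robot.camera('scene')[:,:,::-1];b=robot.camera('top')[:,:,::-1]
cv2.imwrite('pics/c2.png',np.hstack([crop(a,175,120,100,120,4),crop(b,360,190,100,120,4)]))"
```

```text
[ 0.46435324 -0.18440486  0.16848966]
[-1.2  -2.51  7.53] [ 0.2  -0.39 -0.05] F [-0.5 -0.2  0.8] M [0.07 0.02 0.  ] t 2.1
```

View pics/c2.png

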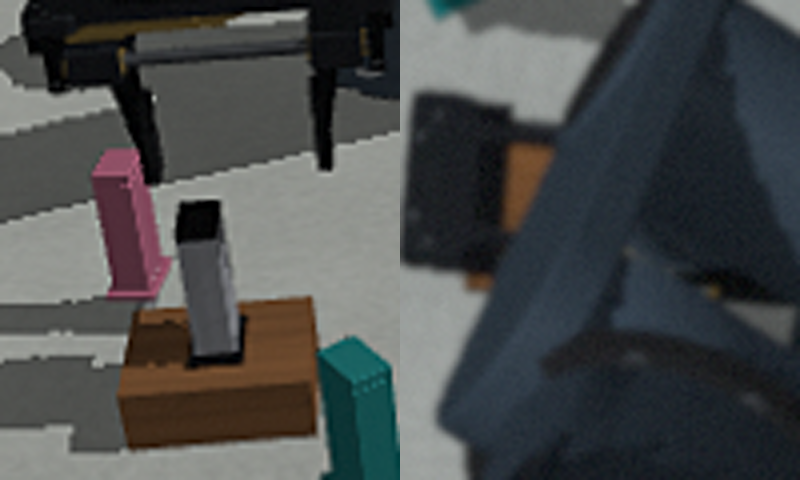

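The scene view shows the open fingers above and to the robot's left of the leg, whose cap is at crop (198,220). This agrees with the estimate, so I go over it and then down.

>>> {"api": "apply_moves", "payload": {"series": [[-1.2, -2.5, 0, 0, 0, 0, 1], [-1.2, -2.5, 0, 0, 0, 0, 1], [-1.2, -2.5, 3, 0, 0, 0, 1], [-1.2, -2.5, 6, 0, 0, 0, 1], [-1.2, -2.5, 7.5, 0, 0, 0, 1]]}}

```text
time: 2.62
position: [0.4752, -0.2112, 0.0959]
tool_rot: [0.065, 0.998, -0.0, 0.0]
ft_force: [0.2, 0.2, -0.6]
grip_width: 0.0873
```

```bash
python3 -c "
from h import *
a=robot.camera('scene')[:,:,::-1]
print(robot.get_obs()['position'])
to(.4725,-.2105,.093,82.5)
cv2.imwrite('pics/c3.png',crop(a,175,120,100,120,5))"
```

```text
[ 0.47402299 -0.21039875  0.09402763]
[ 0.15 -0.03  0.1 ] [ 0.11 -0.2   0.03] F [-0.3  0.2 -1.8] M [0.09 0.04 0.  ] t 2.67
```

View pics/c3.png

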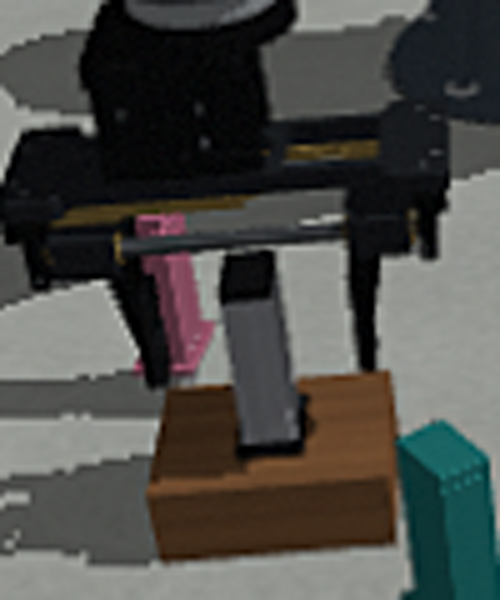

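The leg (crop 260,350) lies between the two fingers. Next I close on it.

>>> {"api": "apply_moves", "payload": {"series": [[0, 0, 0, 0, 0, 0, 0], [0, 0, 0, 0, 0, 0, 0], [0, 0, 0, 0, 0, 0, 0], [0, 0, 0, 0, 0, 0, 0], [0, 0, 0, 0, 0, 0, 0]], "newtons": 30}}

```text
time: 3.08
position: [0.4759, -0.2119, 0.0979]
tool_rot: [0.065, 0.998, -0.001, 0.001]
ft_force: [-1.0, -0.4, -0.5]
grip_width: 0.0611
```

>>> {"api": "apply_moves", "payload": {"series": [[0, 0, 0, 0, 0, 0, 0], [0, 0, 0, 0, 0, 0, 0], [0, 0, 0, 0, 0, 0, 0]]}}

```text
time: 3.33
position: [0.4752, -0.2116, 0.0968]
tool_rot: [0.065, 0.998, -0.0, 0.0]
ft_force: [-0.5, -0.0, -1.5]
grip_width: 0.0415
```

```bash
python3 -c "
from h import *
o=robot.get_obs();print(o['position'],o['grip_width'],o['q'])
to(.4725,-.2105,.093,82.5)"
```

```text
[ 0.47522031 -0.21157149  0.09682314] 0.041465055513638126 [-6.33892492e-01  6.14592329e-01  1.81635710e+00 -1.60534584e-05
  7.10223444e-01 -2.07417550e+00]
[0.28 0.07 0.38] [-0.01  0.02  0.02] F [-0.5 -0.  -1.5] M [ 0.02 -0.03 -0.  ] t 3.33
```

>>> {"api": "apply_moves", "payload": {"series": [[0, 0, 0, 0, 0, 0, 0], [0, 0, 0, 0, 0, 0, 0], [0, 0, 0, 0, 0, 0, 0], [0, 0, 0, 0, 0, 0, 0], [0, 0, 0, 0, 0, 0, 0]]}}

```text
time: 3.75
position: [0.4751, -0.2115, 0.0965]
tool_rot: [0.065, 0.998, -0.0, -0.0]
ft_force: [0.2, -0.3, -0.3]
grip_width: 0.0239
```

```bash
python3 -c "
from h import *
o=robot.get_obs();print(o['position'],o['grip_width'])
to(.4725,-.2105,.093,82.5)"
```

```text
[ 0.47512647 -0.21154873  0.09646283] 0.023902216569561627
[0.27 0.07 0.35] [-0.   -0.01  0.03] F [ 0.2 -0.3 -0.3] M [-0.06 -0.01 -0.05] t 3.75
```

Gripped at 23.9 mm. Lifting straight up.

>>> {"api": "apply_moves", "payload": {"series": [[0, 0, -0.5, 0, 0, 0, 0], [0, 0, -2, 0, 0, 0, 0], [0, 0, -4, 0, 0, 0, 0], [0, 0, -7, 0, 0, 0, 0], [0, 0, -10, 0, 0, 0, 0]]}}

```text
time: 4.17
position: [0.4743, -0.2109, 0.1971]
tool_rot: [0.065, 0.998, 0.001, -0.001]
ft_force: [0.3, -0.6, -0.9]
grip_width: 0.0236
```

>>> {"api": "apply_moves", "payload": {"series": [[0, 0, -1, 0, 0, 0, 0], [0, 0, -1, 0, 0, 0, 0], [0, 0, -1, 0, 0, 0, 0]]}}

```text
time: 4.42
position: [0.4749, -0.2113, 0.2064]
tool_rot: [0.065, 0.998, -0.0, 0.0]
ft_force: [-0.5, -0.1, -2.6]
grip_width: 0.024
```

```bash
python3 -c "
from h import *
o=robot.get_obs();print(o['position'],o['grip_width'])
to(.551,.153,.2,96.5)
a=robot.camera('scene')[:,:,::-1]
cv2.imwrite('pics/c4.png',crop(a,175,80,100,120,5))"
```

```text
[ 0.47487133 -0.21129331  0.20642075] 0.023969015745619934
[-2.81 37.11  0.64] [-0.000e+00  1.000e-02 -1.398e+01] F [-0.5 -0.1 -2.6] M [ 0.03 -0.02 -0.01] t 4.42
```

View pics/c4.png

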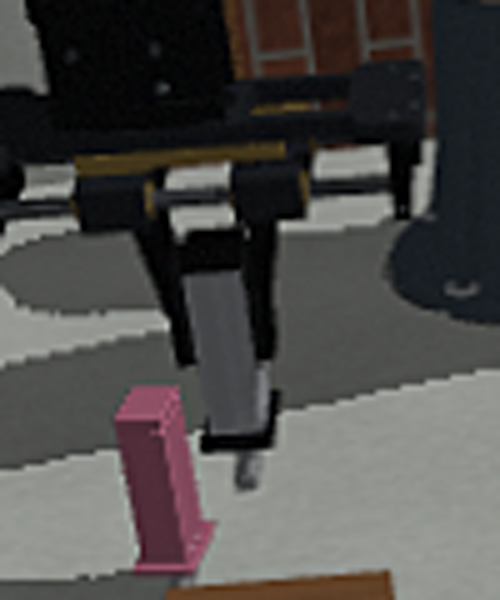

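The leg is held upright, with the T-head visible at crop (248,470) clear of the rack. I'll refine the slot pose numerically from the first pictures.

```bash
python3 - <<'E'
from h import *
np.set_printoptions(precision=4,suppress=True)
T=lambda P,x,y:(np.array(P,float)+.5)/5-.5+[x,y]
ang=lambda a,b:np.degrees(np.arctan2(*(b-a)[1::-1]))
s=onz("scene",T([(95,102),(268,60),(337,128),(145,172)],345,180),.034);print("shoe",s,s.mean(0),ang(s[1],s[0]),ang(s[2],s[3]),ang(s[0],s[3]),ang(s[1],s[2]))
for n,(x0,y0,x1,y1),ref in(("top",(228,200,247,225),(237,212)),("scene",(377,193,396,211),(386,202))):
    g=cv2.cvtColor(cv2.imread(f"pics/{n}0.png"),6).astype(float)[y0:y1,x0:x1]
    bg=np.median(g); w=np.clip((bg-g)/(bg-g.min()),0,1); w[w<.25]=0
    yy,xx=np.mgrid[y0:y1,x0:x1]; P=onz(n,np.c_[xx.ravel(),yy.ravel()],.034)[:,:2]; w=w.ravel()
    c=np.average(P,0,w); C=np.cov(P.T,aweights=w); v=np.linalg.eigh(C)[1][:,1]; e=np.sqrt(12*np.linalg.eigvalsh(C))
    print(n,c,"yaw",np.degrees(np.arctan(v[1]/v[0])),"size",e)
E
```

```text
shoe [[0.5304 0.1037 0.034 ]
 [0.5185 0.1991 0.034 ]
 [0.5824 0.2066 0.034 ]
 [0.591  0.1064 0.034 ]] [0.5556 0.154  0.034 ] -82.87337417980137 -85.12122002161956 2.552999707686418 6.620912939873243
top [0.5501 0.1536] yaw 6.381547104294742 size [0.0119 0.0341]
scene [0.5585 0.1527] yaw 4.331843345538061 size [0.0131 0.0498]
```

>>> {"api": "apply_moves", "payload": {"series": [[-2.8, 37, 0, 0, 0, -14, 0], [-2.8, 37, 0, 0, 0, -14, 0], [-2.8, 37, 0, 0, 0, -14, 0], [-2.8, 37, 0, 0, 0, -14, 0], [-2.8, 37, 0, 0, 0, -14, 0]]}}

```text
time: 4.88
position: [0.5164, -0.0056, 0.2042]
tool_rot: [-0.056, 0.998, 0.001, -0.002]
ft_force: [1.9, 0.2, -0.0]
grip_width: 0.0236
```

```bash
python3 -c "
from h import *
o=robot.get_obs();print(o['position'],o['grip_width'])
to(.551,.153,.2,96)"
```

```text
[ 0.51638397 -0.00560327  0.20423359] 0.023644235530836437
[-5.23 15.37  0.42] [ 0.1  -0.27  0.47] F [ 1.9  0.2 -0. ] M [-0.02 -0.02 -0.05] t 4.88
```

>>> {"api": "apply_moves", "payload": {"series": [[-5.4, 15.4, 2, 0, 0, 0, 0], [-5.4, 15.4, 4, 0, 0, 0, 0], [-5.4, 15.4, 5, 0, 0, 0, 0], [-5.4, 15.4, 6, 0, 0, 0, 0], [-5.4, 15.4, 6, 0, 0, 0, 0]]}}

```text
time: 5.3
position: [0.5514, 0.1562, 0.1414]
tool_rot: [-0.059, 0.998, 0.001, -0.004]
ft_force: [-0.2, -0.0, -1.7]
grip_width: 0.024
```

>>> {"api": "apply_moves", "payload": {"series": [[0, 0, 0, 0, 0, 0, 0], [0, 0, 0, 0, 0, 0, 0]]}}

```text
time: 5.47
position: [0.5524, 0.1514, 0.1445]
tool_rot: [-0.058, 0.998, -0.0, -0.002]
ft_force: [0.9, -1.0, -1.5]
grip_width: 0.0238
```

```bash
python3 -c "
from h import *
a=robot.camera('scene')[:,:,::-1]
o=robot.get_obs();print(o['position'],o['grip_width'],o['q'])
to(.553,.1532,.12,96)
cv2.imwrite('pics/c5.png',crop(a,335,110,100,120,5))"
```

```text
[0.55312394 0.15060884 0.14551997] 0.02380695125915446 [ 7.13209814e-02  5.87154348e-01  1.64970212e+00 -8.41576816e-04
  9.07444133e-01 -1.61276489e+00]
[-0.02  0.26  2.55] [-0.03 -0.16  0.52] F [ 0.7  0.2 -0.9] M [-0.01  0.04  0.03] t 5.52
```

View pics/c5.png

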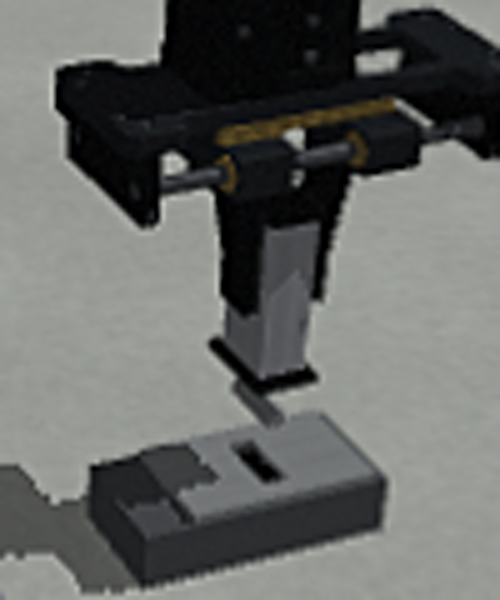

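The T-head's near end is at crop (277,422), above and parallel to the slot (centre at crop (258,462)). I compare the head with the model's predicted pixels.

```bash
python3 - <<'E'
from h import *
a=np.radians(6);X=np.array([np.cos(a),np.sin(a),0]);Y=np.array([-np.sin(a),np.cos(a),0])
f=lambda c,P:np.round((proj("scene",[np.array(c)+X*p[0]+Y*p[1]+[0,0,p[2]] for p in P])-[335,110]+.5)*5-.5)
c=np.array([.5503,.1505,.1455-.0805])
print("head near-bot L/R, near-top L/R",f(c,[(.017,-.005,0),(.017,.005,0),(.017,-.005,.008),(.017,.005,.008),(-.017,-.005,0),(-.017,-.005,.008)]).tolist())
print("flange near L/R bot",f(c,[(.024,-.016,.024),(.024,.016,.024),(-.024,-.016,.029)]).tolist())
print("slot",f([.5503,.1535,.034],[(.0185,-.0065,0),(.0185,.0065,0),(-.0185,.0065,0),(-.0185,-.0065,0)]).tolist())
E
```

```text
head near-bot L/R, near-top L/R [[264.0, 425.0], [283.0, 421.0], [265.0, 411.0], [284.0, 407.0], [230.0, 389.0], [231.0, 375.0]]
flange near L/R bot [[254.0, 394.0], [316.0, 380.0], [206.0, 334.0]]
slot [[263.0, 482.0], [288.0, 476.0], [251.0, 436.0], [227.0, 441.0]]
```

Both head and slot sit about +1 px from the predictions, so they agree relative to each other. Aligning and descending.

>>> {"api": "apply_moves", "payload": {"series": [[0, 0.26, 1, 0, 0, 0, 0], [0, 0.26, 2, 0, 0, 0, 0], [0, 0.26, 2.3, 0, 0, 0, 0], [0, 0.26, 2.3, 0, 0, 0, 0], [0, 0.26, 2.3, 0, 0, 0, 0]]}}

```text
time: 5.93
position: [0.5535, 0.1535, 0.1233]
tool_rot: [-0.056, 0.998, -0.0, -0.0]
ft_force: [0.4, -0.5, -1.5]
grip_width: 0.0243
```

>>> {"api": "apply_moves", "payload": {"series": [[0, 0, 0, 0, 0, 0, 0], [0, 0, 0, 0, 0, 0, 0], [0, 0, 0, 0, 0, 0, 0]]}}

```text
time: 6.18
position: [0.5539, 0.1541, 0.124]
tool_rot: [-0.057, 0.998, -0.0, 0.0]
ft_force: [-0.4, 0.7, -1.0]
grip_width: 0.0239
```

```bash
python3 -c "
from h import *
o=robot.get_obs();print(o['position'],o['grip_width'])
to(.553,.1532,.115,96)"
```

```text
[0.55391909 0.15410129 0.12397181] 0.02387054072555929
[ 0.1  -0.08  0.9 ] [-0.    0.05  0.52] F [-0.4  0.7 -1. ] M [0.04 0.01 0.03] t 6.18
```

>>> {"api": "apply_moves", "payload": {"series": [[0.1, -0.08, 0.3, 0, 0, 0, 0], [0.1, -0.08, 0.6, 0, 0, 0, 0], [0.1, -0.08, 0.8, 0, 0, 0, 0], [0.1, -0.08, 0.9, 0, 0, 0, 0], [0.1, -0.08, 1.0, 0, 0, 0, 0]]}}

```text
time: 6.6
position: [0.5526, 0.1532, 0.1132]
tool_rot: [-0.057, 0.998, -0.0, -0.0]
ft_force: [0.3, -0.5, -1.0]
grip_width: 0.0235
```

>>> {"api": "apply_moves", "payload": {"series": [[0, 0, 0.1, 0, 0, 0, 0], [0, 0, 0.2, 0, 0, 0, 0], [0, 0, 0.2, 0, 0, 0, 0]]}}

```text
time: 6.85
position: [0.5526, 0.1532, 0.1113]
tool_rot: [-0.057, 0.998, -0.0, -0.0]
ft_force: [0.0, -0.2, -0.9]
grip_width: 0.0237
```

No contact yet at 3 mm below the expected shoe level, so the head is probably entering the slot. I continue gently.

>>> {"api": "apply_moves", "payload": {"series": [[0, 0, 0.1, 0, 0, 0, 0], [0, 0, 0.2, 0, 0, 0, 0], [0, 0, 0.3, 0, 0, 0, 0], [0, 0, 0.4, 0, 0, 0, 0], [0, 0, 0.4, 0, 0, 0, 0]]}}

```text
time: 7.27
position: [0.5526, 0.1532, 0.1073]
tool_rot: [-0.057, 0.998, -0.0, -0.0]
ft_force: [0.2, -0.2, -0.6]
grip_width: 0.024
```

>>> {"api": "apply_moves", "payload": {"series": [[0, 0, 0.1, 0, 0, 0, 0], [0, 0, 0.2, 0, 0, 0, 0], [0, 0, 0.3, 0, 0, 0, 0], [0, 0, 0.4, 0, 0, 0, 0], [0, 0, 0.5, 0, 0, 0, 0]]}}

```text
time: 7.68
position: [0.5528, 0.1532, 0.1029]
tool_rot: [-0.057, 0.998, 0.0, 0.0]
ft_force: [-1.7, 0.2, 5.1]
grip_width: 0.0239
```

```bash
python3 -c "
from h import *
o=robot.get_obs();print(o['position'],o['grip_width'])
to(.5526,.1532,.0945,96)
a=robot.camera('scene')[:,:,::-1]
cv2.imwrite('pics/c6.png',crop(a,335,130,100,100,5))"
```

```text
[0.55276749 0.15324782 0.10291509] 0.02386812477637572
[ 0.02 -0.    0.84] [0.   0.   0.52] F [-1.7  0.2  5.1] M [ 0.04  0.34 -0.06] t 7.68
```

View pics/c6.png

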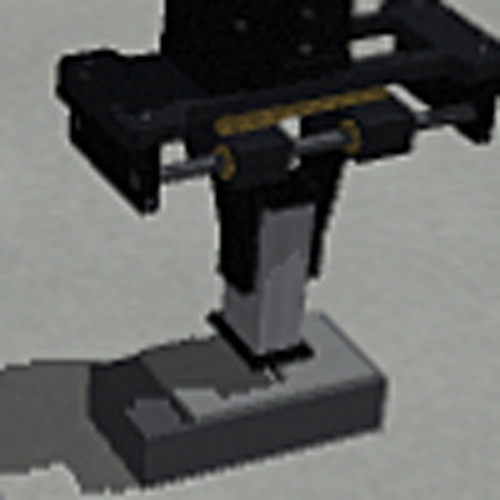

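The picture shows the head inside the slot, with the flange at crop (262,345) just above the shoe. The plate touched at about 5 N, as expected. Pressing down slowly with a firmer grip.

>>> {"api": "apply_moves", "payload": {"series": [[0, 0, 0, 0, 0, 0, 0], [0, 0, 0.1, 0, 0, 0, 0], [0, 0, 0.2, 0, 0, 0, 0], [0, 0, 0.3, 0, 0, 0, 0], [0, 0, 0.4, 0, 0, 0, 0]], "newtons": 50}}

```text
time: 8.15
position: [0.5528, 0.1533, 0.0993]
tool_rot: [-0.057, 0.998, 0.0, 0.0]
ft_force: [-2.3, -0.5, 7.0]
grip_width: 0.0241
```

>>> {"api": "apply_moves", "payload": {"series": [[0, 0, 0.1, 0, 0, 0, 0], [0, 0, 0.2, 0, 0, 0, 0], [0, 0, 0.3, 0, 0, 0, 0], [0, 0, 0.4, 0, 0, 0, 0], [0, 0, 0.4, 0, 0, 0, 0]]}}

```text
time: 8.57
position: [0.5528, 0.1533, 0.0955]
tool_rot: [-0.057, 0.998, 0.0, 0.0]
ft_force: [-1.8, -0.1, 7.3]
grip_width: 0.0236
```

```bash
python3 -c "
from h import *
o=robot.get_obs();print(o['position'],o['grip_width'],o['q'][5])
to(.5526,.1532,.0945,6)"
```

```text
[0.5527544  0.15328346 0.09553453] 0.023595818815962673 -1.6089829645423508
[ 0.02 -0.01  0.1 ] [2.000e-02 2.000e-02 9.053e+01] F [-1.8 -0.1  7.3] M [ 0.03  0.48 -0.04] t 8.57
```

>>> {"api": "apply_moves", "payload": {"series": [[0.05, 0, 0, 0, 0, 0, 0], [0.1, 0, 0.05, 0, 0, 0, 0], [0.1, 0, 0.1, 0, 0, 0, 0], [0.1, 0, 0.15, 0, 0, 0, 0], [0.1, 0, 0.15, 0, 0, 0, 0]]}}

```text
time: 8.98
position: [0.5526, 0.1532, 0.0944]
tool_rot: [-0.057, 0.998, 0.0, 0.001]
ft_force: [-1.4, 0.1, 9.4]
grip_width: 0.0241
```

>>> {"api": "apply_moves", "payload": {"series": [[0.05, 0, 0, 0, 0, 0, 0], [0.05, 0, 0, 0, 0, 0, 0]]}}

```text
time: 9.15
position: [0.5525, 0.1532, 0.0945]
tool_rot: [-0.057, 0.998, 0.0, 0.002]
ft_force: [-1.0, -0.6, 8.7]
grip_width: 0.0238
```

```bash
python3 -c "
from h import *
o=robot.get_obs();print(o['position'],o['grip_width'],o['q'][5])
to(.5526,.1532,.0945,6)"
```

```text
[0.55247418 0.15323222 0.09450187] 0.02379671841561304 -1.6090833050898254
[-0.01 -0.    0.  ] [ 0.15  0.15 90.52] F [-1.  -0.6  8.7] M [0.08 0.33 0.01] t 9.15
```

Side forces are small (1 N). Now I turn about the leg's axis (2.8 mm along tool x from the TCP).

>>> {"api": "apply_moves", "payload": {"series": [[0, -0.03, 0, 0, 0, 6, 0], [0.01, -0.06, 0, 0, 0, 12, 0], [0.015, -0.09, 0, 0, 0, 18, 0], [0.025, -0.115, 0, 0, 0, 24, 0], [0.04, -0.14, 0, 0, 0, 30, 0]]}}

```text
time: 9.57
position: [0.5531, 0.1516, 0.0947]
tool_rot: [0.206, 0.979, 0.001, 0.002]
ft_force: [0.1, -0.8, 8.7]
grip_width: 0.0237
```

>>> {"api": "apply_moves", "payload": {"series": [[0, -0.03, 0, 0, 0, 6, 0], [0.01, -0.06, 0, 0, 0, 12, 0], [0.015, -0.09, 0, 0, 0, 18, 0], [0.025, -0.115, 0, 0, 0, 24, 0], [0.04, -0.14, 0, 0, 0, 30, 0]]}}

```text
time: 9.98
position: [0.5523, 0.1506, 0.0948]
tool_rot: [0.452, 0.892, 0.001, 0.002]
ft_force: [0.3, -0.6, 8.7]
grip_width: 0.0237
```

```bash
python3 -c "
from h import *
o=robot.get_obs();print(o['position'],o['grip_width'],o['q'][5])
to(.5526,.1532,.0945,6)"
```

```text
[0.55228361 0.15055365 0.09475626] 0.02365353301827928 -0.5612829325527643
[0.19 0.18 0.03] [ 0.3   0.1  30.24] F [ 0.3 -0.6  8.7] M [-0.04  0.02 -0.01] t 9.98
```

>>> {"api": "apply_moves", "payload": {"series": [[0, -0.03, 0, 0, 0, 6, 0], [0.01, -0.06, 0, 0, 0, 12, 0], [0.015, -0.09, 0, 0, 0, 18, 0], [0.025, -0.115, 0, 0, 0, 24, 0], [0.04, -0.14, 0, 0, 0, 30, 0]]}}

```text
time: 10.4
position: [0.5511, 0.1501, 0.0948]
tool_rot: [0.668, 0.745, 0.002, 0.002]
ft_force: [0.0, 0.5, 8.5]
grip_width: 0.0234
```

>>> {"api": "apply_moves", "payload": {"series": [[0, 0, 0, 0, 0, 0, 0], [0, 0, 0, 0, 0, 0, 0]]}}

```text
time: 10.57
position: [0.5511, 0.1501, 0.0948]
tool_rot: [0.666, 0.746, 0.002, 0.002]
ft_force: [0.9, 0.1, 9.5]
grip_width: 0.0242
```

```bash
python3 -c "
from h import *
o=robot.get_obs();print(o['position'],o['grip_width'],o['q'][5])
to(.5526,.1532,.0945,6)"
```

```text
[0.55108729 0.15007791 0.09478646] 0.02417200419827499 -0.04305043845040469
[0.29 0.19 0.03] [0.34 0.02 0.5 ] F [0.9 0.1 9.5] M [-0.16  0.01 -0.04] t 10.57
```

The turn is done and forces are calm. Letting up.

>>> {"api": "apply_moves", "payload": {"series": [[0, 0, -0.1, 0, 0, 0, 0], [0, 0, -0.2, 0, 0, 0, 0], [0, 0, -0.3, 0, 0, 0, 0], [0, 0, -0.4, 0, 0, 0, 0], [0, 0, -0.5, 0, 0, 0, 0]]}}

```text
time: 10.98
position: [0.551, 0.15, 0.0992]
tool_rot: [0.666, 0.746, 0.002, 0.002]
ft_force: [1.8, 1.0, 4.8]
grip_width: 0.0238
```

>>> {"api": "apply_moves", "payload": {"series": [[0, 0, -0.05, 0, 0, 0, 0], [0, 0, -0.1, 0, 0, 0, 0], [0, 0, -0.15, 0, 0, 0, 0], [0, 0, -0.2, 0, 0, 0, 0], [0, 0, -0.2, 0, 0, 0, 0]]}}

```text
time: 11.4
position: [0.5506, 0.15, 0.1007]
tool_rot: [0.666, 0.746, 0.002, 0.002]
ft_force: [3.0, 0.3, 5.7]
grip_width: 0.0238
```

```bash
python3 -c "
from h import *
o=robot.get_obs();print(o['position'],o['grip_width'],o['q'][5])
to(.5526,.1532,.1025,6)
a=robot.camera('scene')[:,:,::-1]
cv2.imwrite('pics/c7.png',crop(a,335,130,100,100,5))"
```

```text
[0.55058671 0.15002776 0.10074529] 0.023808266154640028 -0.0434457737835666
[ 0.29  0.24 -0.17] [0.25 0.01 0.52] F [3.  0.3 5.7] M [-0.06 -0.82  0.05] t 11.4
```

View pics/c7.png

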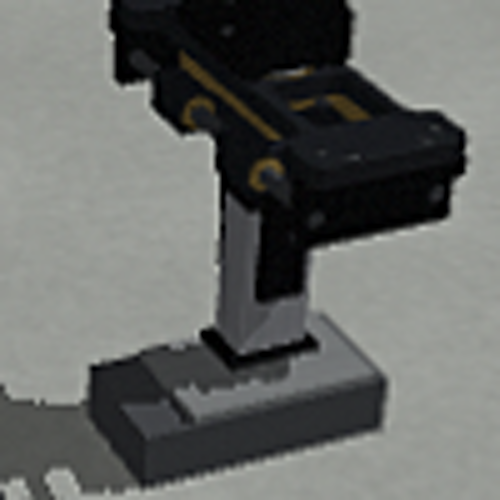

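The leg is turned across the slot, with the flange wide along the mount at crop (260,345). The mount pushes the leg about 3 N toward +x, so I shift 1 mm that way (tool +y) and rise the rest.

>>> {"api": "apply_moves", "payload": {"series": [[0, 0.05, 0, 0, 0, 0, 0], [0, 0.1, 0, 0, 0, 0, 0], [0, 0.1, -0.05, 0, 0, 0, 0], [0, 0.1, -0.1, 0, 0, 0, 0], [0, 0.1, -0.1, 0, 0, 0, 0]]}}

```text
time: 11.87
position: [0.5503, 0.1501, 0.1013]
tool_rot: [0.666, 0.746, 0.0, 0.001]
ft_force: [2.9, -0.5, 5.3]
grip_width: 0.0236
```

```bash
python3 -c "
from h import *
o=robot.get_obs();print(o['position'],o['grip_width'],o['q'][5])
to(.5526,.1532,.1025,6)"
```

```text
[0.55028079 0.15006484 0.10125518] 0.023557937412680564 -0.043386344468886166
[ 0.29  0.27 -0.12] [0.08 0.01 0.53] F [ 2.9 -0.5  5.3] M [-0.1  -0.73  0.01] t 11.87
```

>>> {"api": "apply_moves", "payload": {"series": [[0, 0.1, 0, 0, 0, 0, 0], [0, 0.1, 0, 0, 0, 0, 0], [0, 0.1, -0.05, 0, 0, 0, 0], [0, 0.1, -0.1, 0, 0, 0, 0], [0, 0.1, -0.1, 0, 0, 0, 0]]}}

```text
time: 12.28
position: [0.5505, 0.1501, 0.102]
tool_rot: [0.666, 0.746, -0.0, -0.0]
ft_force: [1.6, -0.3, 4.4]
grip_width: 0.0239
```

```bash
python3 -c "
from h import *
o=robot.get_obs();print(o['position'],o['grip_width'],o['q'])
to(.5526,.1532,.1025,6)"
```

```text
[0.55047796 0.15010614 0.10200263] 0.023850292264507602 [ 7.05150915e-02  6.50826175e-01  1.68478382e+00 -2.50208026e-04
  8.06552308e-01 -4.32893659e-02]
[ 0.28  0.25 -0.05] [-0.03  0.01  0.53] F [ 1.6 -0.3  4.4] M [-0.24 -0.53  0.01] t 12.28
```

>>> {"api": "apply_moves", "payload": {"series": [[0, 0.05, -0.05, 0, 0, 0, 0], [0, 0.05, -0.08, 0, 0, 0, 0], [0, 0.05, -0.08, 0, 0, 0, 0], [0, 0.05, -0.08, 0, 0, 0, 0]]}}

```text
time: 12.62
position: [0.5506, 0.1501, 0.1025]
tool_rot: [0.666, 0.746, -0.001, -0.0]
ft_force: [1.2, -0.7, 1.8]
grip_width: 0.0237
```

```bash
python3 -c "
from h import *
o=robot.get_obs();print(o['position'],o['grip_width'])
to(.5526,.1532,.1025,6)"
```

```text
[0.55057002 0.15013041 0.10245607] 0.023730575508976177
[ 0.28  0.24 -0.  ] [-0.09  0.01  0.53] F [ 1.2 -0.7  1.8] M [-0.33 -0.39  0.03] t 12.62
```

Fz fell to about 1.8 N with the TCP at the seated height (head about 22 mm up), so the head is in its seat. Releasing.

>>> {"api": "apply_moves", "payload": {"series": [[0, 0, 0, 0, 0, 0, 0.32], [0, 0, 0, 0, 0, 0, 0.4], [0, 0, 0, 0, 0, 0, 0.5], [0, 0, 0, 0, 0, 0, 0.6], [0, 0, 0, 0, 0, 0, 0.7]]}}

```text
time: 13.03
position: [0.5505, 0.1504, 0.1025]
tool_rot: [0.666, 0.746, -0.001, -0.001]
ft_force: [-0.4, 0.1, -0.1]
grip_width: 0.0467
```

>>> {"api": "apply_moves", "payload": {"series": [[0, 0, 0, 0, 0, 0, 0.7], [0, 0, 0, 0, 0, 0, 0.7], [0, 0, 0, 0, 0, 0, 0.7], [0, 0, 0, 0, 0, 0, 0.7]]}}

```text
time: 13.37
position: [0.5512, 0.1503, 0.1029]
tool_rot: [0.666, 0.746, -0.0, -0.0]
ft_force: [0.7, -0.3, -0.3]
grip_width: 0.0604
```

```bash
python3 -c "
from h import *
o=robot.get_obs();print(o['position'],o['grip_width'],o['ft_force'])"
```

```text
[0.55116408 0.15026642 0.10285864] 0.0604364828555491 [ 0.72740092 -0.27943585 -0.34725708]
```

>>> {"api": "apply_moves", "payload": {"series": [[0, 0, -2, 0, 0, 0, 0.7], [0, 0, -5, 0, 0, 0, 0.7], [0, 0, -9, 0, 0, 0, 0.7], [0, 0, -13, 0, 0, 0, 0.7], [0, 0, -16, 0, 0, 0, 0.7]]}}

```text
time: 13.78
position: [0.5518, 0.1503, 0.266]
tool_rot: [0.666, 0.746, 0.001, 0.001]
ft_force: [1.0, -0.8, 0.3]
grip_width: 0.0612
```

>>> {"api": "apply_moves", "payload": {"series": [[0, 0, 0, 0, 0, 0, 0.7], [0, 0, 0, 0, 0, 0, 0.7], [0, 0, 0, 0, 0, 0, 0.7]]}}

```text
time: 14.03
position: [0.5504, 0.1502, 0.2624]
tool_rot: [0.666, 0.746, -0.0, -0.0]
ft_force: [-0.0, 0.2, -0.1]
grip_width: 0.0608
```

```bash
python3 - <<'E'
from h import *
o=robot.get_obs();print(o['position'],o['ft_force'])
im=robot.camera('scene')[:,:,::-1]
cv2.imwrite('pics/c8.png',np.hstack([crop(im,345,120,80,120,5),cv2.resize(im,(400,250)).repeat(1,0) if 0 else crop(im,170,130,80*3,120*3-90,1).copy() if 0 else cv2.copyMakeBorder(cv2.resize(im,(400,250)),0,350,0,0,0)]))
a=np.radians(6);X=np.array([np.cos(a),np.sin(a),0]);Y=np.array([-np.sin(a),np.cos(a),0])
f=lambda P:np.round((proj("scene",[np.array([.5505,.153,0])+X*p[0]+Y*p[1]+[0,0,p[2]] for p in P])-[345,120]+.5)*5-.5).tolist()
for h in(.017,.022): print(h,"cap top corners",f([(.012,-.018,h+.112),(.012,.018,h+.112),(-.012,.018,h+.112),(-.012,-.018,h+.112)]),"flange bottom near",f([(.016,-.024,h+.024),(.016,.024,h+.024)]))
E
```

```text
[0.55043909 0.15021719 0.26236739] [-0.0044444   0.20519415 -0.11005436]
0.017 cap top corners [[199.0, 255.0], [270.0, 240.0], [244.0, 216.0], [174.0, 231.0]] flange bottom near [[178.0, 425.0], [268.0, 404.0]]
0.022 cap top corners [[200.0, 245.0], [271.0, 231.0], [245.0, 207.0], [175.0, 221.0]] flange bottom near [[179.0, 416.0], [269.0, 395.0]]
```

View pics/c8.png

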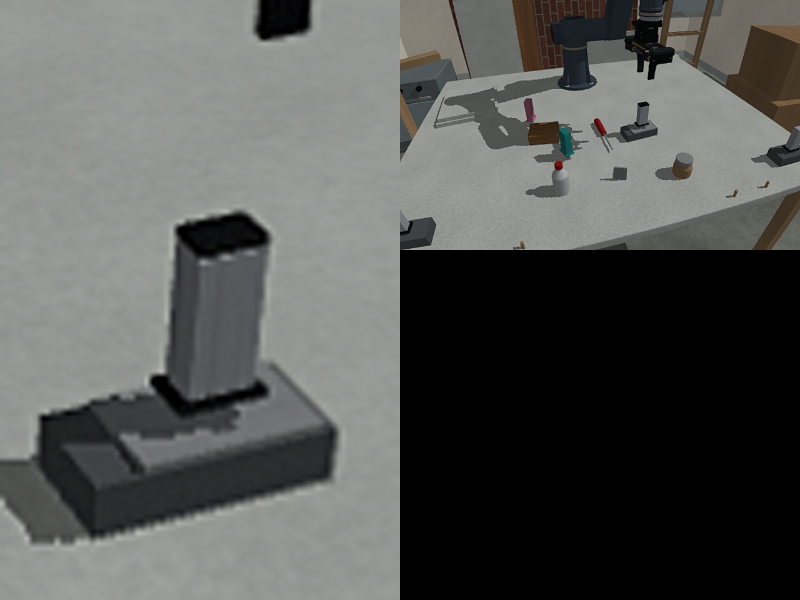

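The leg stands upright across the slot. The cap corners are at about crop (176,226), (240,212) and (270,236), and the flange bottom at about (188,413) to (268,390). This fits a lowest face at 22 mm, not 17 mm. The other things have not moved and the gripper is clear, so I hand in.

```bash
python3 -c "
from rig import robot
print(robot.hand_in())"
```

```text
the job is handed in; nothing more can be done
None
```

I lifted the silver leg out of the rack and passed its T-head through the mount's slot. I then pushed it down against the spring, turned it a quarter turn, let it rise into its seat, released it and handed the job in at about 14 s. The hand-in returns no verdict, so I can't confirm the judged result.

**Forces:** The head entered the slot at the first try. The highest upward force I read was about 9.5 N, and side forces stayed at 3 N or below. These are readings at the end of each move, not a continuous record.

**Last picture:** The leg stands upright across the slot. Its outline fits a lowest face at about 22 mm, rather than the 17 mm of an unseated head. The screwdriver, glue, dowels and bracket look unmoved, the look-alikes stand where they were, and the gripper is clear.

**What disagreed:**
- **Slot position:** The two cameras differed by 3–8 mm along x. I relied on the top camera, and the clean entry bore that out.
- **Small shifts in the mount:** While the leg was in the mount, sideways moves of 1 mm barely showed in the measured position.
- **Side push while rising:** The mount pushed the leg sideways with about 3 N as it rose. This fell to about 1 N before I let go.

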